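Seat a tube rack in its locating corner and hold it

ROBOT

A 6-joint arm with a two-finger parallel gripper is mounted at the origin on a cart in front of the work surface, level with it; the furniture and walls round the work are solid. World frame = base frame: x ahead of the robot, y to its left, z up, the work surface at z = 0. Lengths are in m, angles in rad, forces in N, time in s.
With the tool pointing down it reaches from about 0.35 to 0.8 m from the base axis. Payload 7.3 kg.
Tool frame: the origin (TCP) lies midway between the tips of the shut fingers; the grasp point (between the pads) lies 19 mm behind it (r.grasp_offset is the distance from the TCP to the grasp point, in m); z points along the fingers, y is the line along which they close (so a half turn about z gives the same grasp; the last joint's range is limited). The gripper opens to 85 mm and grips with 20 to 120 N. Pads are 22 mm wide; open, the fingers measure 114 mm over their backs; the gripper's body (76 mm by 85 mm) begins 54 mm behind the grasp point. The pads swing forward as they close: fully open they stand 13 mm farther back than shut.
Start: joints at [-1.31, 0.342, 1.524, -0, 1.275, -0.146], TCP at [0.208, -0.482, 0.231] pointing down, gripper open.
Joint ranges: [-2.53, 2.53], [-0.77, 2.02], [0.04, 2.7], [-1, 4.14], [0.28, 2.66], [-3.11, 3.11]. Speed limits (rad/s): [2.57, 2.57, 3.14, 3.14, 3.14, 3.14].

INTERFACE

Orientations are given as a rotation vector (axis times angle).
In Python, from plant import r gives the robot as it stands.
- The arm moves only by the tool jog_arm, never from a script. Its argument "motion" is a list of rows, each a list of 7 numbers: the finger opening in m, from 0 to 0.0854, then the shift along the tool's x, y, z in normalised numbers (1 is 0.5 m), then the turn, a rotation vector about the tool's x, y, z in shares of pi rad (1.0 is pi rad). A call has exactly 8 rows; each row is the pose to reach, as a shift and turn from the pose commanded when the call began, along the tool's axes at that moment; what a row does not reach only later rows make up. A row lasts 1/12 s, in which the tool goes at most 41.7 mm and 7.16 degrees, less where a joint would pass 70% of its speed; a pose out of reach is approached as far as the arm can. Shift and turn numbers lie between -1 and 1, and a call with a number outside is refused. A call with a gripper value outside its range is refused whole. The fingers move at their own pace and stop on an object; the grip force is fixed at half the most. Time passes only in rows, so rows that repeat a pose let the fingers close, or fill a call up. It gives the time, the measured TCP pose, the force, the opening and the grip force at its end, in the units of the state.
- r.state(): the state, without advancing time (a new reading comes with each control period).
- r.read_camera(name): name is "scene" or "top" or "wrist"; returns the picture (400x640x3 uint8, blue, green, red); there is no depth.
- r.get_calibration(name): a dict with "vertical_fov" (degrees; the focal length in pixels is half the picture's height over the tangent of half this angle, whatever the lens; pixels are square), "cx", "cy" (the principal point, pixels), "distortion" ([k1, k2, p1, p2, k3] as OpenCV has them; the pictures are not rectified), "R" (3x3) and "t" (3): a world point X has camera coordinates R X + t. Camera axes: x right, y down, z forward; pixel columns grow to the right and rows downward; lengths in m; the calibration is good to about 2 mm. A picture is of the moment at which its call begins: read the wrist's pose just before it. get_calibration takes no time and is no camera call; for the wrist camera it gives the pose at the moment of the call.
- r.job_done(): hands the job in; it is judged then, once.
Trained networks look in the newest picture that a camera, given by its name, has taken for a name from the list of things; names that differ only in an ending like _2 or _b are one class to them, and where a whole thing is asked for, a point or a joint stands for the part that bears it (a point fixed in the world has none). Each returns a list of dicts, best first, with "conf" (0 to 1); they miss things now and then, are a little off and sometimes report something else, mostly with a low value. They report only what shows in the picture. A call takes as long as a camera call.
- r.recognise(query, camera): "position" ([x, y, z] in m, in world coordinates, good to about 4 mm: the middle of the surface that is visible of it).
The state is a dict: "time": time; "q": joint angles; "joint_vel": joint speeds; "joint_torque": joint torques, N m; "tool_pos": TCP position; "tcp_rot": TCP orientation; "force": force on the tool from outside, world axes, zero at the start; "torque": the same for the moment, N m; "grip_width": finger opening in m; "grasp_force": force on a finger pad.
Only numpy, scipy, OpenCV 4.12 (cv2) and the standard library are available. Lean on these libraries where they do the work, as an engineer would, in place of code of your own. Each camera call takes 0.05 s, during which the arm holds its last target. There are 200 camera calls.

TASK

Pick up the small clear tube rack, lift it across and set it down flat on the metal locating plate, lengthways along the long fence but with a gap to both fences so that neither spring pin is pushed yet. Then slide it along the plate into the corner until its long side lies flush on the long fence and its end on the short fence, both spring pins pushed in, and finish while still holding it pressed firmly against both fences. Leave the tip box, the vial and the bottle where they stand.

Things in the scene. Friction and masses are not known exactly. Their poses are not given: they have to be found in the camera images.
- tube_rack: small clear bluish rack with capped tubes fixed in it: 46 (x) x 106 (y) mm, flat upright sides to 33 mm, deck 36 mm, caps 51 mm above its foot; 0.1 to 0.2 kg. Origin under its centre, y along its length; either way round will do. Stands at one of two places, the tip box at the other. Grasp across the 46 mm width, fingertips over 14 mm above its foot so they clear the fences
- tip_box: bystander: frosted box with a lid and no tubes sticking out, 69 (x) x 121 (y) x 51 mm, origin under its centre
- vial: bystander: upright capped specimen vial, 29 mm across, 66 mm high, about 130 mm to the -y side of the nest's centre, origin under its centre
- bottle: bystander: amber bottle with white cap, 48 mm across, 108 mm high, origin under its centre
- nest: bare aluminium plate fixed to the bench, 110 (x) x 170 (y) x 8 mm, origin at the centre of its underside. Two 12 mm high fences on it (tops 20 mm above the bench): the long one's inner face at x = +40 mm, the short one's at y = +70 mm, making a corner at +x +y. The seated rack's centre is at x = +17, y = +17 mm, its length along y
- long_fence: the fence on the +x side of the nest, 12 x 136 x 12 mm, origin at the centre of its underside, turned like the nest. Plate and fences are smooth and slick (friction on the rack about 0.12)
- short_fence: the fence on the +y side of the nest, 76 x 12 x 12 mm, origin at the centre of its underside, turned like the nest
- long_pin (a joint): steel spring pin, 6 mm across, standing 5 mm out of the long fence's inner face at nest y = +17 mm, 6.5 mm above the plate; 0 = out, 0.005 m = flush with the fence. It pushes back with 2 N at first and 3 N when flush
- short_pin (a joint): the same pin in the short fence's inner face at nest x = +17 mm; 0 = out, 0.005 m = flush; 2 to 3 N. A push of 10 to 18 N towards each fence seats the rack against pins and friction

How it is judged:
On the way, in this order (a step that is already met when the one before it is completed fails the run):
1. the rack is lifted clear of the bench (height (world z) of tube_rack above 0.03 m), for 0.1 s.
2. the rack stands flat on the plate, roughly along the long fence, clear of both fences, pins still out (z of tube_rack in the frame of nest below 0.0115 m and angle between tube_rack's own z axis and vertical below 0.06 rad and horizontal distance between tube_rack and nest below 0.06 m and angle between the y axis of tube_rack and the y axis of nest, either way round below 0.3 rad and value of joint each of long_pin, short_pin below 0.001 m), for 0.1 s.
At the end, for the whole second after the job is handed in: Fingers hold the rack (over 1 N) and press it on both fences at once, over 1 N each; both pins in by 3.8 mm or more; rack within 0.035 rad of the long fence, flat on the plate (tilt under 0.05 rad, 3 mm), at rest, centre under 32 mm from the plate's; bystanders moved under 30 mm (contact force between tube_rack and long_fence above 1 N and contact force between tube_rack and short_fence above 1 N and contact force between tube_rack and the fingers above 1 N and value of joint each of long_pin, short_pin above 0.0038 m and angle between the y axis of tube_rack and the y axis of nest, either way round below 0.035 rad and angle between tube_rack's own z axis and vertical below 0.05 rad and z of tube_rack in the frame of nest between 0.005 and 0.0115 m and horizontal distance between tube_rack and nest below 0.032 m and linear speed of tube_rack below 0.01 m/s and distance of each of tip_box, vial, bottle from where it was at the start of the episode below 0.03 m); the arm keeps its last pose, push and grip.
It fails at once if a bystander (tip box, vial, bottle) is knocked over or moved more than 30 mm (distance of any of tip_box, vial, bottle from where it was at the start of the episode above 0.03 m).
It also fails if it takes over 54 s, if anything falls off the work surface, if the arm or the gripper's body presses on something with over 40 N, if the wrist force passes 120 N, or if a joint passes its speed limit or range.

## Working session

There is one attempt and no reset: what is moved stays moved. The work goes in short steps, Python scripts to look and compute and a tool call to move; the robot and the scene stay as the last step left them, time stands still between calls to the robot, and variables do not carry over. Pictures are saved under pics/ and viewed, at most 10 in all, crops included, and the job is handed in when it is done.

Besides the shell and the picture viewer there is one more tool, called in YAML: its name, and indented under it one key for each argument. jog_arm: Moves the arm, as the interface text tells. Its arguments: {"type":"object","properties":{"motion":{"type":"array","items":{"type":"array","items":{"type":"number"}}}},"required":["motion"]}

```bash
mkdir -p pics; cat > h.py <<'E'
import numpy as np, cv2
from plant import r
from scipy.spatial.transform import Rotation as Ro
def cal(n):
    c=r.get_calibration(n); f=200/np.tan(np.radians(c["vertical_fov"])/2)
    return np.array([[f,0,c["cx"]],[0,f,c["cy"]],[0,0,1]]),np.array(c["distortion"],float),np.array(c["R"]),np.array(c["t"])
def px2w(c,px,z):
    K,D,R,t=c; u=cv2.undistortPoints(np.array(px,float).reshape(-1,1,2),K,D).reshape(-1,2)
    d=np.c_[u,np.ones(len(u))]@R; o=-R.T@t
    return o+d*((z-o[2])/d[:,2])[:,None]
def w2px(c,P):
    K,D,R,t=c; return cv2.projectPoints(np.array(P,float).reshape(-1,3),cv2.Rodrigues(R)[0],t,K,D)[0].reshape(-1,2)
E
python3 - <<'E'
from h import *
for n in["top","scene"]:
    im=r.read_camera(n); cv2.imwrite(f"pics/{n}0.png",im)
    K,D,R,t=cal(n); print(n,K[0,0],(-R.T@t).round(3),R[2].round(2))
    for q in["tube_rack","tip_box","vial","bottle","nest","long_fence","short_fence","long_pin"]:
        print(q,[(np.round(d["position"],3).tolist(),round(d["conf"],2)) for d in r.recognise(q,n)[:2]])
s=r.state();print(s["time"],s["tool_pos"],s["tcp_rot"],s["grip_width"],s["force"])
print(Ro.from_rotvec(s["tcp_rot"]).as_matrix().round(3))
E
```

```text
top 382.34597077212516 [0.367 0.039 1.12 ] [ 0.14 -0.03 -0.99]
tube_rack [([0.646, -0.111, 0.04], 0.57)]
tip_box [([0.42, -0.331, 0.052], 0.78)]
vial [([0.565, 0.136, 0.065], 0.42)]
bottle [([0.625, -0.304, 0.069], 0.84)]
nest [([0.541, 0.274, 0.006], 0.81), ([0.648, -0.108, 0.041], 0.39)]
long_fence [([0.585, 0.276, 0.017], 0.48)]
short_fence [([0.527, 0.34, 0.026], 0.47)]
long_pin []
scene 392.09117540445914 [0.159 0.639 0.807] [ 0.35 -0.6  -0.72]
tube_rack [([0.645, -0.098, 0.039], 0.83)]
tip_box [([0.413, -0.321, 0.05], 0.59)]
vial [([0.561, 0.142, 0.052], 0.47)]
bottle [([0.625, -0.3, 0.056], 0.94)]
nest [([0.542, 0.28, 0.009], 0.84)]
long_fence [([0.585, 0.279, 0.023], 0.65)]
short_fence [([0.53, 0.351, 0.018], 0.62)]
long_pin []
0.9 [ 0.2077465  -0.48216251  0.23133461] [ 3.07671820e+00  6.34633339e-01 -2.11792243e-05] 0.08534048070026462 [ 0.01768835 -0.47245424  0.16466004]
[[ 0.918  0.396  0.   ]
 [ 0.396 -0.918 -0.   ]
 [-0.     0.    -1.   ]]
```

View pics/top0.png

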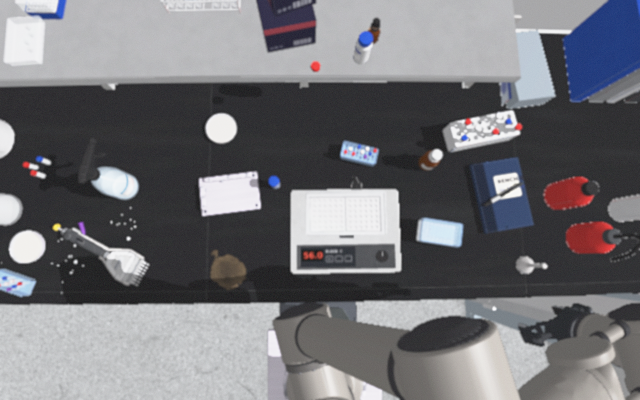

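View pics/scene0.png

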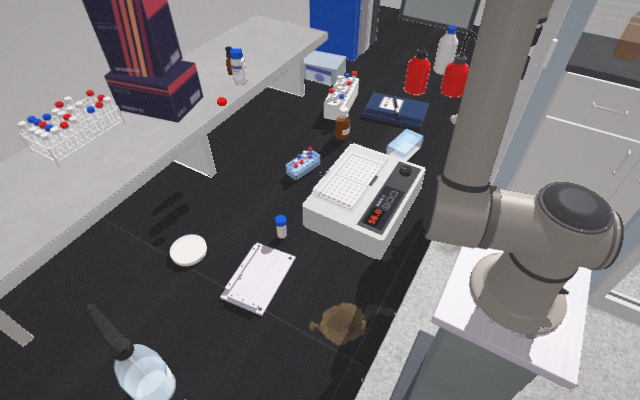

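The top picture shows the rack (red and blue caps) at about (360,153), the nest at (230,193) with the vial at (274,182), the tip box at (440,232), the bottle at (430,159) and a balance at (345,230). I'll zoom in to get corners.

```bash
python3 - <<'E'
from h import *
im=cv2.imread("pics/top0.png")
a=cv2.resize(im[160:225,190:290],None,fx=6,fy=6,interpolation=cv2.INTER_CUBIC)[:300*2]
b=cv2.resize(im[133:173,330:390],None,fx=6,fy=6,interpolation=cv2.INTER_CUBIC)
cv2.imwrite("pics/z1.png",np.vstack([a[:390,:600],np.pad(b[:200],((0,0),(0,240),(0,0)))])[:600])
E
```

```text
(no output)
```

View pics/z1.png

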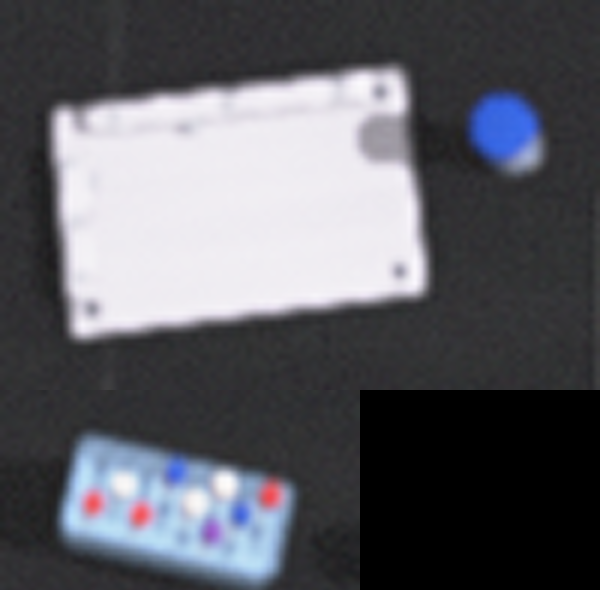

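The zoom shows the nest's plate corners (zoom pixels TL 55,108; TR 405,70; BR 428,293; BL 75,337), its long fence along the top (+x) and its short fence at the left (+y). The rack's deck is turned a little, its top edge running from (85,45) to (293,95) in the lower crop.

```bash
python3 - <<'E'
from h import *
c=cal("top")
q=np.array([[55,108],[405,70],[428,293],[75,337]])/6+[190-.42,160-.42]
N=px2w(c,q,.008)[:,:2];print(N.round(4),[np.linalg.norm(N[i]-N[i-1]).round(4) for i in range(4)],N.mean(0))
d=(N[0]-N[1])+(N[3]-N[2]);print("nest yaw",np.degrees(np.arctan2(-d[0],d[1])))
q=np.array([[85,45],[293,95],[272,190],[62,140]])/6+[330-.42,133-.42]
N=px2w(c,q[:2],.036)[:,:2];F=px2w(c,q[2:],.0)[:,:2];print(N.round(4),F.round(4),np.linalg.norm(N[0]-N[1]),np.linalg.norm(F[0]-F[1]))
for d in (N[0]-N[1],F[1]-F[0]): print("rack yaw",np.degrees(np.arctan2(-d[0],d[1])))
print(np.vstack([N,F]).mean(0))
w=cal("wrist");print("wristcam",(-w[2].T@w[3]).round(3),w[2][2].round(3),w[0][0,0])
E
```

```text
[[0.5896 0.3609]
 [0.6068 0.1892]
 [0.496  0.1772]
 [0.4765 0.348 ]] [np.float64(0.1138), np.float64(0.1726), np.float64(0.1114), np.float64(0.172)] [0.54220335 0.26882592]
nest yaw 6.125065273345514
[[ 0.6917 -0.0672]
 [ 0.6659 -0.1686]] [[ 0.6268 -0.1631]
 [ 0.6533 -0.058 ]] 0.10461899187653152 0.10835315299319428
rack yaw -14.291638421755705
rack yaw -14.16166745686245
[ 0.65941804 -0.11423334]
wristcam [ 0.281 -0.451  0.375] [-0.283 -0.122 -0.951] 324.5482965072278
```

```bash
cat >> h.py <<'E'
def go(p,ydeg):
    "tool-frame shift (mm) and turn (deg) to TCP p, tool down, tool y at heading ydeg"
    s=r.state(); R0=Ro.from_rotvec(s["tcp_rot"]); a=np.radians(ydeg)
    y=[np.cos(a),np.sin(a),0]; z=[0,0,-1]; R1=Ro.from_matrix(np.c_[np.cross(y,z),y,z])
    print("go mm",(1000*R0.inv().apply(np.array(p)-s["tool_pos"])).round(1),"deg",np.degrees((R0.inv()*R1).as_rotvec()).round(2),"t",s["time"],"F",np.round(s["force"],1))
E
python3 -c "
from h import *
go([.655,-.115,.231],-14.2)"
```

```text
go mm [ 5.560e+02 -1.602e+02  3.000e-01] deg [  0.     0.   -52.49] t 0.9 F [ 0.  -0.5  0.2]
```

The manual's scale: shifts go in shares of 0.5 m and turns go in shares of pi rad. Converting my numbers, 0.28 m / 0.5 = 0.56, -0.08 m / 0.5 = -0.16, -46 degrees / 180 = -0.2556.

jog_arm:
  motion:
    - [0.085, 0.07, -0.02, 0, 0, 0, -0.0222]
    - [0.085, 0.14, -0.04, 0, 0, 0, -0.0444]
    - [0.085, 0.21, -0.06, 0, 0, 0, -0.0722]
    - [0.085, 0.28, -0.08, 0, 0, 0, -0.1056]
    - [0.085, 0.35, -0.1, 0, 0, 0, -0.1444]
    - [0.085, 0.42, -0.12, 0, 0, 0, -0.1833]
    - [0.085, 0.49, -0.14, 0, 0, 0, -0.2222]
    - [0.085, 0.56, -0.16, 0, 0, 0, -0.2556]

```text
time: 1.57
tool_pos: [0.4344, -0.2966, 0.2315]
tcp_rot: [2.578, 1.794, 0.0]
force: [-0.3, -0.6, 0.2]
grip_width: 0.0851
grasp_force: 0.0
```

```bash
python3 -c "
from h import *
go([.655,-.115,.231],-14.2)"
```

```text
go mm [246.9 143.7   0.5] deg [ 0.02  0.02 -6.15] t 1.5667 F [-0.3 -0.6  0.2]
```

Scaled: 0.247 m / 0.5 = 0.494, 0.02 m / 0.5 = 0.04, -6.2 degrees / 180 = -0.0344.

jog_arm:
  motion:
    - [0.085, 0.07, 0.04, 0, 0, 0, -0.0056]
    - [0.085, 0.14, 0.082, 0, 0, 0, -0.0111]
    - [0.085, 0.21, 0.122, 0, 0, 0, -0.0167]
    - [0.085, 0.28, 0.162, 0, 0, 0, -0.0222]
    - [0.085, 0.35, 0.204, 0, 0, 0, -0.0278]
    - [0.085, 0.42, 0.244, 0, 0, 0, -0.0333]
    - [0.085, 0.494, 0.288, 0, 0, 0, -0.0344]
    - [0.085, 0.494, 0.288, 0, 0, 0, -0.0344]

```text
time: 2.23
tool_pos: [0.6592, -0.1121, 0.2298]
tcp_rot: [-2.477, -1.93, -0.004]
force: [-0.8, 0.2, 0.7]
grip_width: 0.0851
grasp_force: 0.0
```

```bash
python3 - <<'E'
from h import *
import pickle
r.recognise  # settle one camera period first
r.read_camera("wrist")
go([.655,-.115,.231],-14.2)
c=cal("wrist"); im=r.read_camera("wrist"); cv2.imwrite("pics/w1.png",im); pickle.dump(c,open("w1.pkl","wb"))
cv2.imwrite("pics/w1.png",im)
E
```

```text
go mm [-1.3 -2.1 -1.2] deg [-0.05 -0.04 -0.02] t 2.2833 F [-1.1  0.1 -0.6]
```

View pics/w1.png

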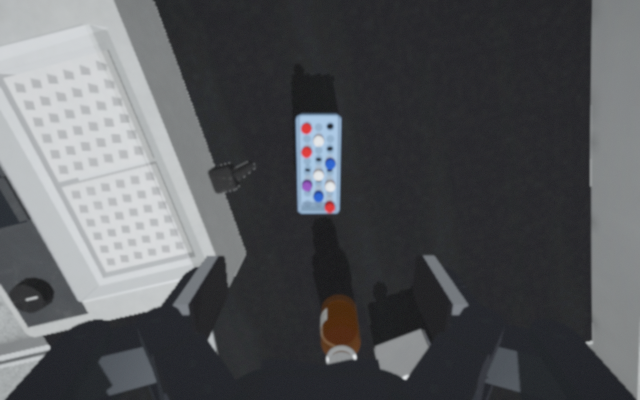

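The wrist picture shows the rack upright and square to the image, with corners near (296,114), (341,114), (340,214) and (297,213). The bottle is at (340,330), well below it.

```bash
python3 - <<'E'
from h import *
import pickle
c=pickle.load(open("w1.pkl","rb")); im=cv2.imread("pics/w1.png")
m=((im[...,0]>110)).astype(np.uint8); m[:, :270]=0;m[:,370:]=0;m[:95]=0;m[235:]=0
x,y,w,h=cv2.boundingRect(m); print(x,y,w,h)
# top-edge (far) at rows, fit left/right edges by mask
rows=range(y+12,y+h-12); L=[(np.where(m[v])[0].min()-.5,v) for v in rows]; Rr=[(np.where(m[v])[0].max()+.5,v) for v in rows]
cols=range(x+8,x+w-8); T=[(u,np.where(m[:,u])[0].min()-.5) for u in cols]; B=[(u,np.where(m[:,u])[0].max()+.5) for u in cols]
for n,E in zip("LRTB",(L,Rr,T,B)):
    for z in (.036,0.):
        P=px2w(c,E,z)[:,:2]; k=P.mean(0); d=np.linalg.svd(P-k)[2][0]; d*=np.sign(d[1] if n in"LR" else d[0])
        print(n,z,k.round(4),np.degrees(np.arctan2(-d[0],d[1]) if n in"LR" else np.arctan2(d[1],d[0])).round(2))
print((-c[2].T@c[3]).round(3))
E
```

```text
295 114 47 100
L 0.036 [ 0.6337 -0.1038] -14.22
L 0.0 [ 0.629  -0.1109] -14.22
R 0.036 [ 0.68   -0.1156] -14.12
R 0.0 [ 0.6803 -0.1239] -14.12
T 0.036 [ 0.6695 -0.0594] -14.27
T 0.0 [ 0.6687 -0.0617] -14.27
B 0.036 [ 0.6428 -0.1632] -6.45
B 0.0 [ 0.6392 -0.1765] -6.45
[ 0.677 -0.038  0.373]
```

Centre is about (0.6565, -0.111) with yaw -14.2°; measured width 48 and length 107 mm agree with the given sizes. I'll descend with the fingers narrowed to 68 mm.

Scaled: 0.15 m / 0.5 = 0.3, 0.145 m / 0.5 = 0.29.

jog_arm:
  motion:
    - [0.068, 0.002, 0, 0.06, 0, 0, 0]
    - [0.068, 0.004, 0, 0.12, 0, 0, 0]
    - [0.068, 0.004, 0, 0.18, 0, 0, 0]
    - [0.068, 0.004, 0, 0.22, 0, 0, 0]
    - [0.068, 0.004, 0, 0.26, 0, 0, 0]
    - [0.068, 0.004, 0, 0.29, 0, 0, 0]
    - [0.068, 0.004, 0, 0.3, 0, 0, 0]
    - [0.068, 0.004, 0, 0.3, 0, 0, 0]

```text
time: 3.0
tool_pos: [0.6543, -0.1167, 0.0802]
tcp_rot: [-2.484, -1.92, 0.003]
force: [-0.1, -0.1, -0.2]
grip_width: 0.068
grasp_force: 0.0
```

```bash
python3 - <<'E'
from h import *
r.read_camera("top")
go([.6565,-.111,.014],-14.2); print(r.state()["grip_width"])
E
```

```text
go mm [ 5.8 -0.2 67.6] deg [-0.02  0.01 -0.36] t 3.05 F [-0.3  0.1  0.4]
0.0675826147680267
```

Scaled: 0.067 m / 0.5 = 0.134, 0.02 m / 0.5 = 0.04.

jog_arm:
  motion:
    - [0.068, 0.006, 0, 0.04, 0, 0, 0]
    - [0.068, 0.012, 0, 0.07, 0, 0, 0]
    - [0.068, 0.012, 0, 0.1, 0, 0, 0]
    - [0.068, 0.012, 0, 0.12, 0, 0, 0]
    - [0.068, 0.012, 0, 0.13, 0, 0, 0]
    - [0.068, 0.012, 0, 0.134, 0, 0, 0]
    - [0.068, 0.012, 0, 0.134, 0, 0, 0]
    - [0.068, 0.012, 0, 0.134, 0, 0, 0]

```text
time: 3.72
tool_pos: [0.6579, -0.1103, 0.0154]
tcp_rot: [2.483, 1.922, 0.002]
force: [1.0, 0.9, -0.6]
grip_width: 0.0679
grasp_force: 0.0
```

jog_arm:
  motion:
    - [0.055, 0, 0, 0, 0, 0, 0]
    - [0.05, 0, 0, 0, 0, 0, 0]
    - [0.045, 0, 0, 0, 0, 0, 0]
    - [0.03, 0, 0, 0, 0, 0, 0]
    - [0.03, 0, 0, 0, 0, 0, 0]
    - [0.03, 0, 0, 0, 0, 0, 0]
    - [0.03, 0, 0, 0, 0, 0, 0]
    - [0.03, 0, 0, 0, 0, 0, 0]

```text
time: 4.38
tool_pos: [0.6577, -0.1101, 0.0153]
tcp_rot: [2.483, 1.923, 0.001]
force: [-0.9, -0.2, 5.5]
grip_width: 0.045
grasp_force: 62.1
```

jog_arm:
  motion:
    - [0.03, 0, 0, -0.02, 0, 0, 0]
    - [0.03, 0, 0, -0.06, 0, 0, 0]
    - [0.03, 0, 0, -0.11, 0, 0, 0]
    - [0.03, 0, 0, -0.16, 0, 0, 0]
    - [0.03, 0, 0, -0.21, 0, 0, 0]
    - [0.03, 0, 0, -0.26, 0, 0, 0]
    - [0.03, 0, 0, -0.3, 0, 0, 0]
    - [0.03, 0, 0, -0.32, 0, 0, 0]

```text
time: 5.05
tool_pos: [0.6581, -0.1102, 0.1778]
tcp_rot: [2.481, 1.921, 0.004]
force: [1.4, -0.3, -1.9]
grip_width: 0.0448
grasp_force: 61.7
```

```bash
python3 - <<'E'
from h import *
import pickle
r.read_camera("top")
s=r.state();print(s["tool_pos"],s["tcp_rot"],s["grip_width"],s["grasp_force"])
c=cal("wrist"); im=r.read_camera("wrist"); pickle.dump(c,open("w2.pkl","wb")); cv2.imwrite("pics/w2.png",im)
go([.525,.255,.175],6.1)
E
```

```text
[ 0.65854402 -0.1102928   0.17863024] [2.47998529 1.92065311 0.00543962] 0.044825871905513265 61.66256010532379
go mm [ 320.3 -220.2    0.5] deg [  0.21   0.05 -20.59] t 5.15 F [ 0.7 -0.1 -1.9]
```

View pics/w2.png

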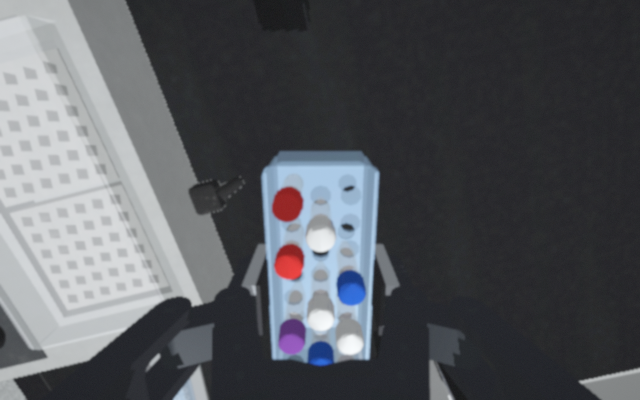

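The rack hangs square between the pads with no tilt; its front deck edge is at row ~168, columns 264 to 378.

```bash
python3 - <<'E'
from h import *
import pickle
c=pickle.load(open("w2.pkl","rb"))
R=Ro.from_rotvec([2.480,1.9207,.0054]); p=np.array([.6585,-.1103,.1786])
for px,dz in (([[266,168],[377,168]],.036),([[278,152],[366,152]],0.)):
    P=px2w(c,px,.1633+dz); print((1000*R.inv().apply(P-p)).round(1))
go([.5447,.2723,.178],6.1)
E
```

```text
[[ 50.2 -20.4 -20.8]
 [ 50.1  22.6 -20.6]]
[[ 49.8 -20.2  15.2]
 [ 49.7  23.2  15.4]]
go mm [ 341.9 -205.4   -2.4] deg [  0.21   0.05 -20.59] t 5.15 F [ 0.7 -0.1 -1.9]
```

Scaled: 0.18 m / 0.5 = 0.36, 0.155 m / 0.5 = 0.31, -13 degrees / 180 = -0.0722.

jog_arm:
  motion:
    - [0.03, 0.02, -0.012, 0, 0, 0, 0]
    - [0.03, 0.06, -0.036, 0, 0, 0, -0.0056]
    - [0.03, 0.11, -0.066, 0, 0, 0, -0.0167]
    - [0.03, 0.16, -0.096, 0, 0, 0, -0.0278]
    - [0.03, 0.21, -0.126, 0, 0, 0, -0.0389]
    - [0.03, 0.26, -0.156, 0, 0, 0, -0.05]
    - [0.03, 0.31, -0.186, 0, 0, 0, -0.0611]
    - [0.03, 0.36, -0.216, 0, 0, 0, -0.0722]

```text
time: 5.82
tool_pos: [0.5955, 0.0933, 0.172]
tcp_rot: [-2.246, -2.192, 0.005]
force: [1.2, 0.7, -2.6]
grip_width: 0.0447
grasp_force: 61.6
```

```bash
python3 -c "
from h import *
go([.5445,.2750,.178],6.1)"
```

```text
go mm [180.4 -55.4  -5.8] deg [-0.25 -0.01 -7.48] t 5.8167 F [ 1.2  0.7 -2.6]
```

Scaled: 0.175 m / 0.5 = 0.35, 0.172 m / 0.5 = 0.344, -7.5 degrees / 180 = -0.0417.

jog_arm:
  motion:
    - [0.03, 0.05, -0.02, 0, 0, 0, -0.0111]
    - [0.03, 0.1, -0.036, 0, 0, 0, -0.0222]
    - [0.03, 0.16, -0.054, 0, 0, 0, -0.0333]
    - [0.03, 0.22, -0.07, 0, 0, 0, -0.0417]
    - [0.03, 0.28, -0.09, 0, 0, 0, -0.0417]
    - [0.03, 0.32, -0.1, 0, 0, 0, -0.0417]
    - [0.03, 0.344, -0.108, 0, 0, 0, -0.0417]
    - [0.03, 0.35, -0.11, 0, 0, 0, -0.0417]

```text
time: 6.48
tool_pos: [0.5453, 0.2698, 0.1725]
tcp_rot: [-2.097, -2.336, 0.004]
force: [-0.4, -0.2, -1.0]
grip_width: 0.0444
grasp_force: 61.6
```

```bash
python3 - <<'E'
from h import *
import pickle
for _ in range(4): r.read_camera("top")
s=r.state();print(s["tool_pos"],s["tcp_rot"],s["grip_width"],s["grasp_force"])
c=cal("wrist"); im=r.read_camera("wrist"); pickle.dump(c,open("w3.pkl","wb")); cv2.imwrite("pics/w3.png",im)
go([.5445,.2750,.178],6.1)
E
```

```text
[0.54742699 0.26650988 0.1737273 ] [ 2.10311050e+00  2.33373059e+00 -1.86018708e-03] 0.04448045050761785 61.61889374256134
go mm [ 8.9 -2.2 -4.1] deg [-0.03  0.04 -0.18] t 6.7333 F [ 0.   0.8 -2.1]
```

View pics/w3.png

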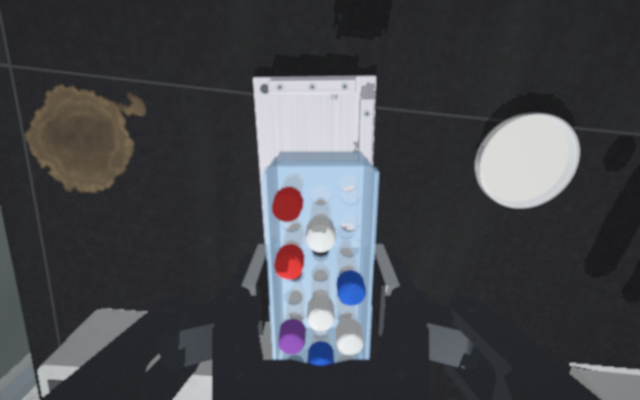

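The wrist view shows the nest under and ahead of the rack: plate end corners near (254,76) and (377,76), the short fence around row 87, the long fence around column 365. A zoom will give the fence inner faces.

```bash
python3 - <<'E'
from h import *
im=cv2.imread("pics/w3.png")
cv2.imwrite("pics/w3z.png",cv2.resize(im[65:165,245:390],None,fx=5.5,fy=5.5,interpolation=cv2.INTER_CUBIC))
E
```

```text
(no output)
```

View pics/w3z.png

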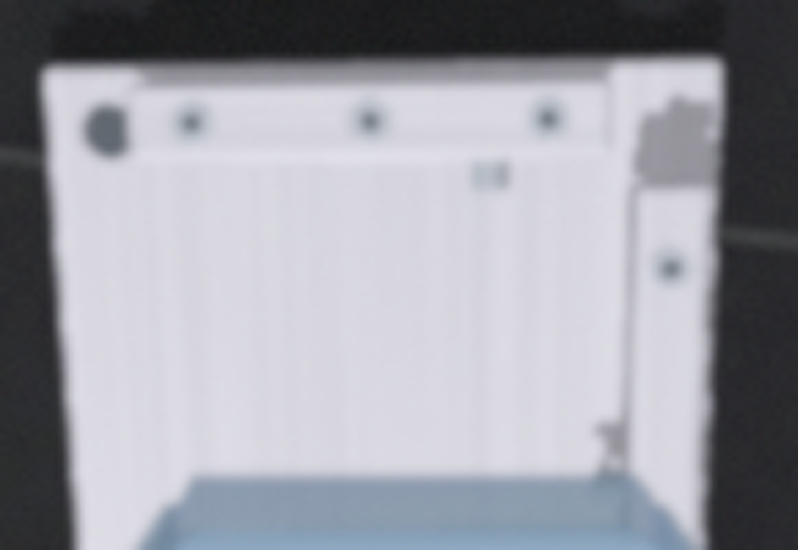

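The zoom shows plate corners at (42,68) and (722,60), the left plate edge down to (78,540), the right to (703,540), the short pin at (490,175), the long pin at about (608,435), and the long fence's inner edge at about (635,188).

```bash
python3 - <<'E'
from h import *
import pickle
c=pickle.load(open("w3.pkl","rb"))
def Z(p,z): return px2w(c,np.array(p)/5.5+[245-.41,65-.41],z)
s=r.state(); R=Ro.from_rotvec(s["tcp_rot"]); 
A=Z([[42,68],[722,60],[78,540],[703,540]],.008); 
d=A[1]-A[0]; print("width",np.linalg.norm(d)," yaw end",np.degrees(np.arctan2(d[1],d[0])))
for i,j in((2,0),(3,1)):
    d=A[j]-A[i]; print("yaw edge",np.degrees(np.arctan2(-d[0],d[1])))
T=lambda P:(1000*R.inv().apply(P-s["tool_pos"])).round(1)
print("tool frame: corners",T(A).tolist())
print("short pin tip (nest 17,65)",T(Z([[490,188]],.0145)),"long pin(35,17)",T(Z([[600,435]],.0145)),"long fence inner top(40)",T(Z([[635,188],[631,400]],.02)),"short fence inner top (y70)",T(Z([[370,152]],.02)))
print(s["tool_pos"],np.degrees(np.arctan2(*R.as_matrix()[1::-1,1])))
E
```

```text
width 0.11038389987390886  yaw end 6.539942968976263
yaw edge 6.72833593088797
yaw edge 6.606876682766864
tool frame: corners [[89.5, -60.4, 165.9], [90.7, 50.0, 165.8], [11.5, -59.3, 165.9], [11.4, 50.9, 165.9]]
short pin tip (nest 17,65) [[ 71.1  12.3 159.4]] long pin(35,17) [[ 31.   31.5 159.4]] long fence inner top(40) [[ 71.2  35.2 153.9]
 [ 37.7  35.9 153.9]] short fence inner top (y70) [[ 76.7  -7.  153.9]]
[0.54762925 0.26636252 0.17392625] 5.918620752981046
```

Nest yaw is 6.6° and its centre is at about tool (+5.5, -5) mm; corners, pin and fence agree within 1-2 mm. I'll lower with a 12 mm forward, -3 mm sideways shift.

Scaled: 0.12 m / 0.5 = 0.24, 0.05 m / 0.5 = 0.1, -0.7 degrees / 180 = -0.0039.

jog_arm:
  motion:
    - [0.03, 0.008, -0.002, 0.02, 0, 0, -0.0017]
    - [0.03, 0.016, -0.004, 0.06, 0, 0, -0.0039]
    - [0.03, 0.024, -0.006, 0.1, 0, 0, -0.0039]
    - [0.03, 0.024, -0.006, 0.14, 0, 0, -0.0039]
    - [0.03, 0.024, -0.006, 0.18, 0, 0, -0.0039]
    - [0.03, 0.024, -0.006, 0.21, 0, 0, -0.0039]
    - [0.03, 0.024, -0.006, 0.23, 0, 0, -0.0039]
    - [0.03, 0.024, -0.006, 0.24, 0, 0, -0.0039]

```text
time: 7.4
tool_pos: [0.5424, 0.2784, 0.0522]
tcp_rot: [-2.088, -2.346, 0.004]
force: [-0.4, 0.3, -2.1]
grip_width: 0.0449
grasp_force: 61.6
```

```bash
python3 - <<'E'
from h import *
import pickle
for _ in range(3): r.read_camera("top")
c=cal("wrist"); im=r.read_camera("wrist"); pickle.dump(c,open("w4.pkl","wb")); cv2.imwrite("pics/w4.png",im[:, 120:520])
s=r.state();print(s["tool_pos"],s["tcp_rot"],s["grip_width"],s["grasp_force"])
R=Ro.from_rotvec(s["tcp_rot"]).as_matrix();print("ydeg",np.degrees(np.arctan2(R[1,1],R[0,1])),R[:,2].round(4))
go([s["tool_pos"][0],s["tool_pos"][1],.0245],6.6)
E
```

```text
[0.54372267 0.27933615 0.05503046] [2.08752245e+00 2.34669388e+00 2.03316435e-03] 0.044567948341342346 61.631570756435394
ydeg 6.690033581857143 [ 1.4e-03  5.0e-04 -1.0e+00]
go mm [-0.  -0.  30.5] deg [ 0.08 -0.02  0.09] t 7.6 F [ 0.6 -0.5 -2.6]
```

View pics/w4.png

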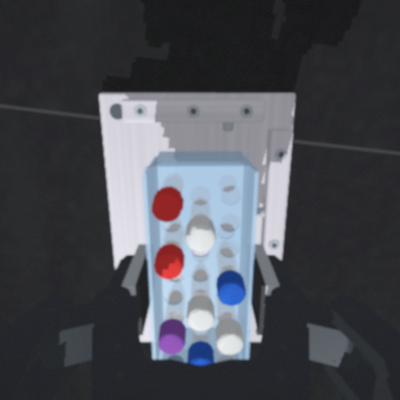

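The picture shows the rack square over the plate with clear gaps to both fences (long fence at right around column 275, short fence around row 112).

Scaled: 0.028 m / 0.5 = 0.056, 0.008 m / 0.5 = 0.016.

jog_arm:
  motion:
    - [0.03, 0, 0, 0.016, 0, 0, 0]
    - [0.03, 0, 0, 0.028, 0, 0, 0]
    - [0.03, 0, 0, 0.038, 0, 0, 0]
    - [0.03, 0, 0, 0.048, 0, 0, 0]
    - [0.03, 0, 0, 0.054, 0, 0, 0]
    - [0.03, 0, 0, 0.056, 0, 0, 0]
    - [0.03, 0, 0, 0.056, 0, 0, 0]
    - [0.03, 0, 0, 0.056, 0, 0, 0]

```text
time: 8.27
tool_pos: [0.5432, 0.2794, 0.0263]
tcp_rot: [2.088, 2.348, 0.0]
force: [-0.9, -0.4, -1.9]
grip_width: 0.0447
grasp_force: 61.6
```

Scaled: 0.003 m / 0.5 = 0.006, 0.002 m / 0.5 = 0.004.

jog_arm:
  motion:
    - [0.03, 0, 0, 0.002, 0, 0, 0]
    - [0.03, 0, 0, 0.002, 0, 0, 0]
    - [0.03, 0, 0, 0.004, 0, 0, 0]
    - [0.03, 0, 0, 0.004, 0, 0, 0]
    - [0.03, 0, 0, 0.006, 0, 0, 0]
    - [0.03, 0, 0, 0.006, 0, 0, 0]
    - [0.03, 0, 0, 0.006, 0, 0, 0]
    - [0.03, 0, 0, 0.006, 0, 0, 0]

```text
time: 8.93
tool_pos: [0.5432, 0.2793, 0.0234]
tcp_rot: [2.088, 2.347, 0.0]
force: [-0.6, 0.4, -1.0]
grip_width: 0.0445
grasp_force: 61.6
```

Scaled: 0.001 m / 0.5 = 0.002, 0.0005 m / 0.5 = 0.001.

jog_arm:
  motion:
    - [0.03, 0, 0, 0.001, 0, 0, 0]
    - [0.03, 0, 0, 0.001, 0, 0, 0]
    - [0.03, 0, 0, 0.002, 0, 0, 0]
    - [0.03, 0, 0, 0.002, 0, 0, 0]
    - [0.03, 0, 0, 0.002, 0, 0, 0]
    - [0.03, 0, 0, 0.002, 0, 0, 0]
    - [0.03, 0, 0, 0.002, 0, 0, 0]
    - [0.03, 0, 0, 0.002, 0, 0, 0]

```text
time: 9.6
tool_pos: [0.5435, 0.2794, 0.0233]
tcp_rot: [2.087, 2.347, 0.002]
force: [-1.5, -0.3, 6.5]
grip_width: 0.0446
grasp_force: 62.7
```

Scaled: 0.01 m / 0.5 = 0.02, 0.002 m / 0.5 = 0.004.

jog_arm:
  motion:
    - [0.03, 0.002, 0.002, 0, 0, 0, 0]
    - [0.03, 0.004, 0.004, 0, 0, 0, 0]
    - [0.03, 0.006, 0.008, 0, 0, 0, 0]
    - [0.03, 0.01, 0.012, 0, 0, 0, 0]
    - [0.03, 0.012, 0.016, 0, 0, 0, 0]
    - [0.03, 0.014, 0.018, 0, 0, 0, 0]
    - [0.03, 0.016, 0.02, 0, 0, 0, 0]
    - [0.03, 0.016, 0.02, 0, 0, 0, 0]

```text
time: 10.27
tool_pos: [0.5527, 0.2881, 0.0233]
tcp_rot: [2.087, 2.347, 0.001]
force: [-0.8, -2.6, 7.5]
grip_width: 0.0444
grasp_force: 62.7
```

```bash
cat > m.py <<'E'
from h import *
s=r.state();R=Ro.from_rotvec(s["tcp_rot"])
print("t",s["time"],"tool F",R.inv().apply(s["force"]).round(1),"torque",R.inv().apply(s["torque"]).round(2),"pos in start frame mm",(1000*R.inv().apply(s["tool_pos"]-np.array([.5435,.2794,.0233]))).round(1),"tilt",R.as_matrix()[:,2].round(4),"ydeg",np.degrees(np.arctan2(R.as_matrix()[1,1],R.as_matrix()[0,1])).round(2),s["grip_width"])
E
python3 m.py
```

```text
t 10.2667 tool F [-2.5 -1.1 -7.5] torque [ 0.3  -0.43  0.  ] pos in start frame mm [ 7.5 10.2  0. ] tilt [ 1.3e-03 -5.0e-04 -1.0e+00] ydeg 6.71 0.044430191169414185
```

Not in firm contact yet; continue in small steps.

Scaled: 0.003 m / 0.5 = 0.006, 0.0025 m / 0.5 = 0.005.

jog_arm:
  motion:
    - [0.03, 0.001, 0.001, 0, 0, 0, 0]
    - [0.03, 0.002, 0.002, 0, 0, 0, 0]
    - [0.03, 0.003, 0.003, 0, 0, 0, 0]
    - [0.03, 0.004, 0.004, 0, 0, 0, 0]
    - [0.03, 0.005, 0.005, 0, 0, 0, 0]
    - [0.03, 0.006, 0.006, 0, 0, 0, 0]
    - [0.03, 0.006, 0.006, 0, 0, 0, 0]
    - [0.03, 0.006, 0.006, 0, 0, 0, 0]

```text
time: 10.93
tool_pos: [0.5546, 0.2909, 0.0233]
tcp_rot: [2.087, 2.347, -0.002]
force: [-3.2, -5.8, 9.2]
grip_width: 0.0446
grasp_force: 63.0
```

```bash
python3 m.py
```

```text
t 10.9333 tool F [-5.4 -3.9 -9.2] torque [ 0.51 -0.71  0.  ] pos in start frame mm [10.1 12.4 -0. ] tilt [-1.0e-04 -1.4e-03 -1.0e+00] ydeg 6.71 0.044646079268822206
```

Scaled: 0.003 m / 0.5 = 0.006, 0.002 m / 0.5 = 0.004.

jog_arm:
  motion:
    - [0.03, 0.001, 0.001, 0, 0, 0, 0]
    - [0.03, 0.002, 0.002, 0, 0, 0, 0]
    - [0.03, 0.003, 0.003, 0, 0, 0, 0]
    - [0.03, 0.004, 0.004, 0, 0, 0, 0]
    - [0.03, 0.005, 0.005, 0, 0, 0, 0]
    - [0.03, 0.006, 0.006, 0, 0, 0, 0]
    - [0.03, 0.006, 0.006, 0, 0, 0, 0]
    - [0.03, 0.006, 0.006, 0, 0, 0, 0]

```text
time: 11.6
tool_pos: [0.5565, 0.2921, 0.0233]
tcp_rot: [2.087, 2.347, -0.008]
force: [-5.7, -14.8, 13.1]
grip_width: 0.0446
grasp_force: 63.5
```

```bash
python3 m.py
```

```text
t 11.6 tool F [-14.1  -7.5 -13. ] torque [ 1.16 -1.91 -0.1 ] pos in start frame mm [11.1 14.4 -0.1] tilt [-0.0027 -0.0048 -1.    ] ydeg 6.72 0.04460407368823855
```

Scaled: 0.002 m / 0.5 = 0.004, 0.0005 m / 0.5 = 0.001.

jog_arm:
  motion:
    - [0.03, 0, 0.001, 0, 0, 0, 0]
    - [0.03, 0, 0.002, 0, 0, 0, 0]
    - [0.03, 0, 0.002, 0, 0, 0, 0]
    - [0.03, 0, 0.003, 0, 0, 0, 0]
    - [0.03, 0, 0.003, 0, 0, 0, 0]
    - [0.03, 0, 0.004, 0, 0, 0, 0]
    - [0.03, 0, 0.004, 0, 0, 0, 0]
    - [0.03, 0, 0.004, 0, 0, 0, 0]

```text
time: 12.27
tool_pos: [0.5573, 0.2922, 0.0234]
tcp_rot: [-2.087, -2.347, 0.012]
force: [-9.6, -14.9, 16.7]
grip_width: 0.0449
grasp_force: 63.8
```

```bash
python3 m.py
```

```text
t 12.2667 tool F [-13.7 -11.4 -16.5] torque [ 1.75 -1.98  0.04] pos in start frame mm [11.  15.2 -0.2] tilt [-0.0051 -0.0053 -1.    ] ydeg 6.71 0.044876121391417084
```

Scaled: 0.0015 m / 0.5 = 0.003, 0.001 m / 0.5 = 0.002.

jog_arm:
  motion:
    - [0.03, 0, 0.001, -0.001, 0, 0, 0]
    - [0.03, 0, 0.002, -0.001, 0, 0, 0]
    - [0.03, 0.001, 0.002, -0.001, 0, 0, 0]
    - [0.03, 0.001, 0.003, -0.001, 0, 0, 0]
    - [0.03, 0.001, 0.003, -0.001, 0, 0, 0]
    - [0.03, 0.001, 0.003, -0.001, 0, 0, 0]
    - [0.03, 0.001, 0.003, -0.001, 0, 0, 0]
    - [0.03, 0.001, 0.003, -0.001, 0, 0, 0]

```text
time: 12.93
tool_pos: [0.5574, 0.2922, 0.0234]
tcp_rot: [-2.087, -2.346, 0.017]
force: [-13.4, -16.4, 17.5]
grip_width: 0.0447
grasp_force: 63.9
```

```bash
python3 m.py; python3 - <<'E'
from h import *
im=r.read_camera("wrist"); cv2.imwrite("pics/w5.png",cv2.resize(im[60:300,200:440],None,fx=2.5,fy=2.5,interpolation=cv2.INTER_CUBIC))
E
python3 m.py
```

```text
t 12.9333 tool F [-14.9 -15.4 -17.3] torque [ 2.41 -2.19  0.1 ] pos in start frame mm [11.1 15.3 -0.3] tilt [-0.0083 -0.0067 -0.9999] ydeg 6.7 0.04468948937956801
t 12.9833 tool F [-14.3 -16.2 -17.9] torque [ 2.35 -2.22  0.15] pos in start frame mm [11.1 15.2 -0.3] tilt [-0.0084 -0.0068 -0.9999] ydeg 6.7 0.044503673140528305
```

View pics/w5.png

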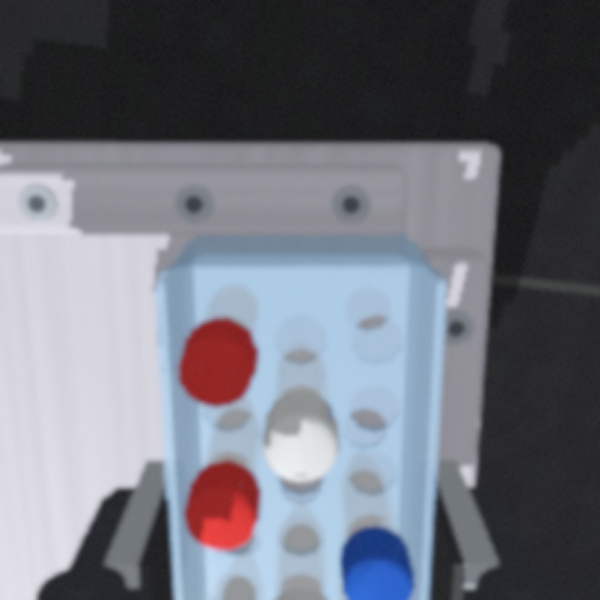

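The picture shows the rack's end flush on the short fence (row ~238) and its long side on the long fence (column ~445). Neither side moved further under about 15 N each way, so the rack is seated. Handing in.

```bash
python3 -c "
from plant import r
print(r.job_done())"
```

```text
the job is handed in; nothing more can be done
None
```

The rack is seated in the corner, still gripped and pressed at about 15 N towards each fence. The last picture shows it flush on both. I didn't touch the tip box, vial or bottle. The job was handed in at about 13 s; no verdict came back.

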